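Park the compressor carriage at the mark

ROBOT

A 6-joint arm with a two-finger parallel gripper is mounted at the origin on the work surface. World frame = base frame: x ahead of the robot, y to its left, z up, the work surface at z = 0. Lengths are in m, angles in rad, forces in N, time in s.
With the tool pointing down it reaches from about 0.2 to 0.875 m from the base axis. Payload 3.4 kg.
Tool frame: the origin (TCP) lies midway between the tips of the shut fingers; the grasp point (between the pads) lies 19 mm behind it; z points along the fingers, y is the line along which they close (so a half turn about z gives the same grasp; the last joint's range is limited). The gripper opens to 94 mm and grips with 3 to 60 N. Pads are 16 mm wide; open, the fingers measure 119 mm over their backs; the gripper's body (75 mm by 177 mm) begins 78 mm behind the grasp point.
Start: joints at [-1.404, 0.276, 1.505, -0, 1.361, -0.121], TCP at [0.163, -0.551, 0.205] pointing down, gripper open.
Joint ranges: [-2.89, 2.89], [-0.75, 2.08], [0.22, 2.7], [-1.18, 4.32], [0.11, 2.71], [-2.7, 2.7]. Speed limits (rad/s): [2.57, 2.57, 3.14, 3.14, 3.14, 3.14].

INTERFACE

Orientations are given as a unit quaternion [x, y, z, w].
In Python, from station import manip, cams, job gives the robot as it stands.
- The arm moves only by the tool jog_arm, never from a script. Its argument "increments" is a list that holds one entry, the list of rows, each a list of 7 numbers: the shift along the tool's x, y, z as a fraction of full scale, then the turn, a rotation vector about the tool's x, y, z as a fraction of full scale, then the closure, from -1 (fully open) to 1 (shut). A call has 1 to 8 rows; each row is the pose to reach, as a shift and turn from the pose commanded when the call began, along the tool's axes at that moment, turning the shorter way round; what a row does not reach only later rows make up. Full scale, the value 1, is 0.25 m for a shift and pi rad for a turn. A row lasts 1/12 s, in which the tool goes at most 41.7 mm and 7.16 degrees, less where a joint would pass 70% of its speed; a pose out of reach is approached as far as the arm can. A call with a number of a shift or a turn outside -1 to 1 is refused whole. A call with a gripper value outside its range is refused whole. The fingers move at their own pace and stop on an object; "newtons" is the grip in N (left out, the last holds). Time passes only in rows, so rows that repeat a pose let the fingers close. It gives the time, the measured TCP pose, the force, the opening and the grip force at its end, in the units of the state.
- manip.sense(): the state, without advancing time (a new reading comes with each control period).
- cams.read_camera(name): name is "scene" or "top" or "wrist"; returns the picture (480x640x3 uint8, blue, green, red); there is no depth.
- cams.get_calibration(name): a dict with "K" (3x3 intrinsics, pixels), "origin" and "rotation" of the camera in the world. Camera axes: x right, y down, z forward; pixel columns grow to the right and rows downward; lengths in m; the calibration is good to about 2 mm. A picture is of the moment at which its call begins: read the wrist's pose just before it. get_calibration takes no time and is no camera call; for the wrist camera it gives the pose at the moment of the call.
- job.hand_in(): hands the job in; it is judged then, once.
The state is a dict: "t": time; "joint_pos": joint angles; "joint_vel": joint speeds; "joint_efforts": joint torques, N m; "ee_pos": TCP position; "tcp_rot": TCP orientation; "wrist_force": force on the tool from outside, world axes, zero at the start; "moment": the same for the moment, N m; "gripper_width": finger opening in m; "grasp_force": force on a finger pad.
Only numpy, scipy, OpenCV 4.12 (cv2) and the standard library are available. Lean on these libraries where they do the work, as an engineer would, in place of code of your own. Each camera call takes 0.05 s, during which the arm holds its last target. There are 200 camera calls.

TASK

Send the blue compressor carriage briskly (at some 7 cm/s or more) along its low-friction rail by pushing its sprung yellow bumpers, and brake it to rest with its white line level with the green mark, never letting it strike the red stop. Touch the carriage only on the black end faces of the bumpers, gently, so that no bumper is pushed right in, and leave it standing there free.

Things in the scene. Friction and masses are not known exactly. Their poses are not given: they have to be found in the camera images.
- rail: Fixed transfer rail lying on the bench: grey bed 240 mm wide, 840 mm long, 12 mm thick, with two steel rails on it (tops at 28 mm). Origin on the bench surface on the rail's centre line; its own y axis is the direction of travel towards the red stop, x across the rail away from the robot, z up. Level.
- carriage (a joint): Carriage position along the rail's y axis (m): 0 over the rail's origin, growing towards the red stop; +0.27 hits the red stop, -0.27 the black one. Moving mass nominally 5.0 kg (load 3.8, which varies +-30 percent), drag nominally 0.6 N per m/s plus 0.01 N dry friction: it coasts for many seconds.
- carriage_index (a point): Point on top of the blue housing (100 mm above the bench) at the carriage's centre, where the white line crosses; it should end level with the mark along the rail. Housing 150 mm across (x), 180 mm along the rail (y), 38 to 100 mm high; on it a black compressor, diameter 110 mm, up to 191 mm high.
- bumper_rear (a joint): How far the rear bumper (-y end, away from the red stop) is pressed in (m): 0 free, 0.05 fully in on its hard stop. Spring 30 N/m (0.3 N per 10 mm), damping 0.8 N per m/s, no preload, moving part 100 g. Lightly damped: the carriage bounces off anything that stands still (about 2.5 s per free cycle).
- bumper_front (a joint): The same for the front bumper, on the +y end facing the red stop: pressing it towards -y brakes the carriage.
- rear_bumper: Rear bumper: yellow sleeve with a black end face. Origin at the centre of the end face, 67 mm above the bench; face 100 mm across, 50 mm high (42 to 92 mm above the bench), looking along -y of the rail. Free, it stands 145 mm from the carriage centre, 55 mm beyond the blue housing; it moves in when pressed. Axes as rail.
- front_bumper: Front bumper, the same at the +y end: origin at the centre of its black end face, free 145 mm from the carriage centre, looking along +y of the rail (towards the red stop). Axes as rail.
- load: The blue housing with the black compressor, riding on the carriage (origin on the bench level at the carriage's centre, axes as rail). The robot must not touch it.
- mark: Fixed green mark clamped on the rail's bed: two green blocks 28 x 12 mm, up to 34 mm above the bench, 105 mm either side of the rail's centre line, joined by a green stripe. Origin on the rail's centre line, 12 mm above the bench; y axis along the rail. Its place along the rail differs from run to run.
- stop_face (a point): Face of the low red stop (60 mm wide, 30 mm high) between the rails at the +y end, on the rail's centre line, 362 mm along the rail's y from its origin; the carriage's underframe hits it at joint value +0.27. It is low enough for fingers working at bumper height to pass above it.
- screwdriver: Bystander: orange-handled screwdriver lying beyond the rail; leave it alone.
- valve: Bystander: brass valve body, 36 mm in diameter, 48 mm high, standing beyond the rail; leave it alone.
- oil: Bystander: red can 60 mm in diameter, 130 mm high, standing beyond the rail; leave it alone.

How it is judged:
By the outcome, as a careful person would: the job done as asked, in the order asked, and still so for the second after the job is handed in, with the robot touching nothing.
It also fails if it takes over 35 s, if anything falls off the work surface, if the arm or the gripper's body presses on something with over 40 N, if the wrist force passes 120 N, or if a joint passes its speed limit or range.

## Working session

There is one attempt and no reset: what is moved stays moved. The work goes in short steps, Python scripts to look and compute and a tool call to move; the robot and the scene stay as the last step left them, time stands still between calls to the robot, and variables do not carry over. Pictures are saved under pics/ and viewed, at most 10 in all, crops included, and the job is handed in when it is done.

Besides the shell and the picture viewer there is one more tool, called after "Call:" as a command line: name --argument value ..., lists and objects as JSON in quotes. jog_arm: Moves the arm, as the interface text tells. Shift numbers are shares of 0.25 m and turn numbers shares of pi rad, none past 1 either way. Its arguments: {"type":"object","properties":{"increments":{"type":"array"},"newtons":{"type":"number"}},"required":["increments"]}

```bash
mkdir -p pics; ls
python3 - <<'E'
from station import manip,cams,job
import cv2
s=manip.sense();print(s)
for n in("top","scene"):
    im=cams.read_camera(n);cv2.imwrite(f"pics/{n}0.png",im);c=cams.get_calibration(n);print(n,c)
E
```

```text
pics
{'t': 0.0, 'joint_pos': array([-1.40399176e+00,  2.76572715e-01,  1.50610623e+00,  3.69611746e-05,
        1.36066847e+00, -1.20972679e-01]), 'joint_vel': array([0.0030873 , 0.00219464, 0.00047441, 0.00227902, 0.00059787,
       0.00031599]), 'joint_efforts': array([-2.61683148e-03, -4.04586339e+01, -2.37229174e+01,  6.96171192e-02,
        3.45643703e-02, -1.47871792e-04]), 'ee_pos': array([ 0.16312911, -0.55080201,  0.20462816]), 'tcp_rot': array([ 9.89666054e-01,  1.43388740e-01, -2.03822883e-06, -8.77561846e-04]), 'wrist_force': array([-0.55373863, -0.27561882,  0.21351544]), 'moment': array([-0.00877329, -0.02578263, -0.02492155]), 'grasp_force': 0.0, 'gripper_width': 0.09393997897225867}
top {'K': array([[527.38956429,   0.        , 319.18584609],
       [  0.        , 527.38956429, 238.03315579],
       [  0.        ,   0.        ,   1.        ]]), 'origin': array([0.51419823, 0.05980449, 1.04353273]), 'rotation': array([-0.70209695,  0.7103173 , -0.03319374,  0.03751521])}
scene {'K': array([[443.04729879,   0.        , 317.90139045],
       [  0.        , 443.04729879, 236.54171037],
       [  0.        ,   0.        ,   1.        ]]), 'origin': array([1.02556498, 0.56060942, 0.63258211]), 'rotation': array([ 0.31215032,  0.85073892, -0.39666776, -0.14649282])}
```

View pics/top0.png

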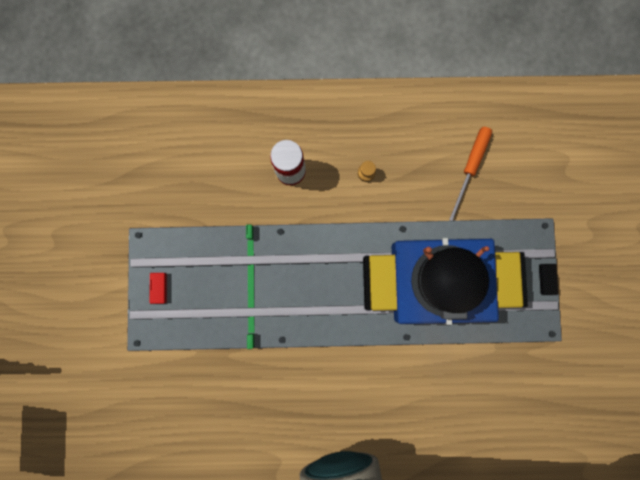

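View pics/scene0.png

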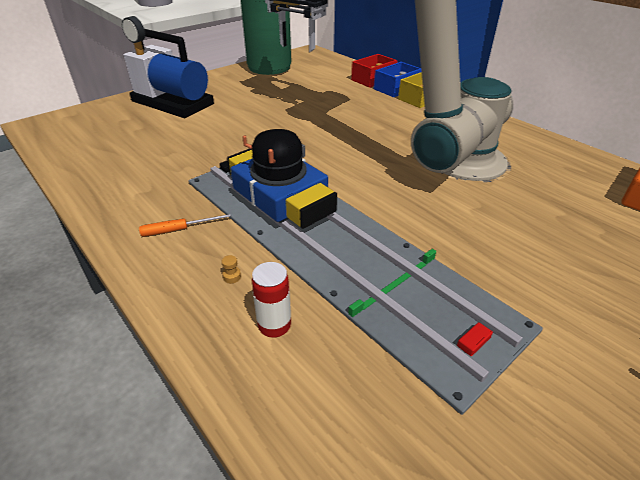

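The carriage sits at the rear end (white line at about px 445–449, 241–322). The green mark is at about px 250 and the red stop at about px 158, and the track between them is clear. Next I'll build the measuring helper.

```bash
cat > h.py <<'E'
import numpy as np,cv2,json,os
from scipy.spatial.transform import Rotation as R
from station import manip,cams,job
CAL={n:cams.get_calibration(n) for n in("top","scene")}
def proj(n,P):
    c=CAL[n];p=(np.atleast_2d(P)-c["origin"])@R.from_quat(c["rotation"]).as_matrix()
    return (p@c["K"].T)[:,:2]/p[:,2:]
def back(n,uv,z):
    c=CAL[n];uv=np.atleast_2d(uv).astype(float)
    d=np.c_[uv,np.ones(len(uv))]@np.linalg.inv(c["K"]).T@R.from_quat(c["rotation"]).as_matrix().T
    return c["origin"]+d*((z-c["origin"][2])/d[:,2])[:,None]
def rail():
    r=json.load(open("rail.json"));return np.array(r["o"]),r["yaw"],r["mark"]
def toworld(x,y,z):
    o,a,_=rail();x,y=np.broadcast_arrays(x,y)
    return np.c_[o[0]+x*np.cos(a)-y*np.sin(a),o[1]+x*np.sin(a)+y*np.cos(a),np.full(x.size,z)]
def torail(P):
    o,a,_=rail();d=np.asarray(P)[:2]-o
    return np.array([d[0]*np.cos(a)+d[1]*np.sin(a),-d[0]*np.sin(a)+d[1]*np.cos(a)])
def index(im,n="top"):
    """carriage position from white line on the housing top, per side; (q,score)"""
    g=np.arange(-.30,.30,.0005);f=im.astype(np.float32);out=[]
    for sd in(-1,1):
        W=0;B=0
        for x in sd*np.array([.066,.069,.072]):
            uv=proj(n,toworld(np.full(g.size,x),g,.1)).astype(np.float32)
            v=cv2.remap(f,uv[:,:1],uv[:,1:],cv2.INTER_LINEAR)[:,0]
            W=W+v[:,2]/3;B=B+(v[:,0]-v[:,2])/3     # red = white line, b-r = blue
        k=30;sc=W+np.minimum(np.roll(B,k),np.roll(B,-k))*2
        i=int(sc[k:-k].argmax()+k);sl=slice(max(i-16,0),i+17)
        w=np.clip(W[sl]-W[sl].min()-.3*np.ptp(W[sl]),0,None)
        out.append((round(float((g[sl]*w).sum()/max(w.sum(),1e-6)),4),int(sc[i])))
    return out
def look():
    s=manip.sense();im=cams.read_camera("top");e=s["ee_pos"]
    print("t%.3f"%s["t"],"tcp rail",torail(e).round(4),"z%.4f"%e[2],"F",s["wrist_force"].round(2),"q",index(im),"mark",rail()[2]);return im
E
cat > m.py <<'E'
from h import *
im=cv2.imread("pics/top0.png");hsv=cv2.cvtColor(im,cv2.COLOR_BGR2HSV)
m=((hsv[...,1]<75)&(hsv[...,2]>60)).astype(np.uint8);m[:200]=0;m[370:]=0
m=cv2.morphologyEx(m,cv2.MORPH_OPEN,np.ones((5,5)))
c=max(cv2.findContours(m,0,2)[0],key=cv2.contourArea)
P=back("top",cv2.convexHull(c)[:,0],.012)[:,:2].astype(np.float32)
b=cv2.minAreaRect(P);box=cv2.boxPoints(b);e=max([box[1]-box[0],box[2]-box[1]],key=np.linalg.norm)
e=e*np.sign(e[1]);yaw=float(np.arctan2(-e[0],e[1]));print(b,"yaw",yaw)
o=np.array(b[0],float)
json.dump(dict(o=o.tolist(),yaw=yaw,mark=0),open("rail.json","w"))
gm=cv2.inRange(hsv,(45,120,50),(80,255,255));n,l,st,ce=cv2.connectedComponentsWithStats(gm)
v,u=np.nonzero(gm)
A=[]
for lo,hi in((0,241),(333,480)):
    k=(v>=lo)&(v<hi);uv=[u[k].mean(),v[k].mean()];p=back("top",uv,.03)[0];A.append(torail(p));print("block",uv,p,A[-1])
k=(v>250)&(v<325);p=back("top",[u[k].mean(),v[k].mean()],.0125)[0];print("stripe",torail(p))
rm=cv2.inRange(hsv,(0,150,100),(6,255,255));v,u=np.nonzero(rm);k=v>250;
print("red right edge",torail(back("top",[u[k].max()+.5,v[k].mean()],.03)[0]),"left",torail(back("top",[u[k].min()-.5,v[k].mean()],.03)[0]))
json.dump(dict(o=o.tolist(),yaw=yaw,mark=round(float(torail(p)[1]),4)),open("rail.json","w"))
print(index(im),toworld(0,0,0))
E
python3 m.py
```

```text
((0.5292601585388184, 0.022015661001205444), (0.24123701453208923, 0.8374972343444824), 0.673697829246521) yaw 0.011758259497582912
block [np.float64(249.2164948453608), np.float64(232.3298969072165)] [0.62868081 0.20071021 0.03      ] [0.10151487 0.17751321]
block [np.float64(250.01030927835052), np.float64(340.5670103092784)] [0.42215274 0.19880078 0.03      ] [-0.10502137  0.17803227]
stripe [-0.00559348  0.17844364]
red right edge [-0.00181228  0.34107486] left [-0.00114658  0.36988561]
[(-0.1165, 215), (-0.1832, 359)] [[0.52926016 0.02201566 0.        ]]
```

Run:
```python
from h import *
im=cv2.imread("pics/top0.png")
print([back("top",p,.1)[0].round(4).tolist()+torail(back("top",p,.1)[0]).round(4).tolist() for p in[(445.5,241),(449,321)]])
big=cv2.resize(im[200:370,340:580],None,fx=3.3,fy=3.3,interpolation=cv2.INTER_NEAREST)
for x,y,z in[(sx*.075,-.1832+sy*.09,.1) for sx in(-1,1) for sy in(-1,0,1)]+[(sx*.12,-.42,.012) for sx in(-1,1)]:
    p=(proj("top",toworld(x,y,z))[0]-[340,200]+.5)*3.3;cv2.circle(big,tuple(int(v) for v in p),3,(255,0,255),-1)
cv2.imwrite("pics/c1.png",big)
```

```text
[[0.6009, -0.1615, 0.1, 0.0695, -0.1844], [0.4588, -0.1627, 0.1, -0.0726, -0.1839]]
```

View pics/c1.png

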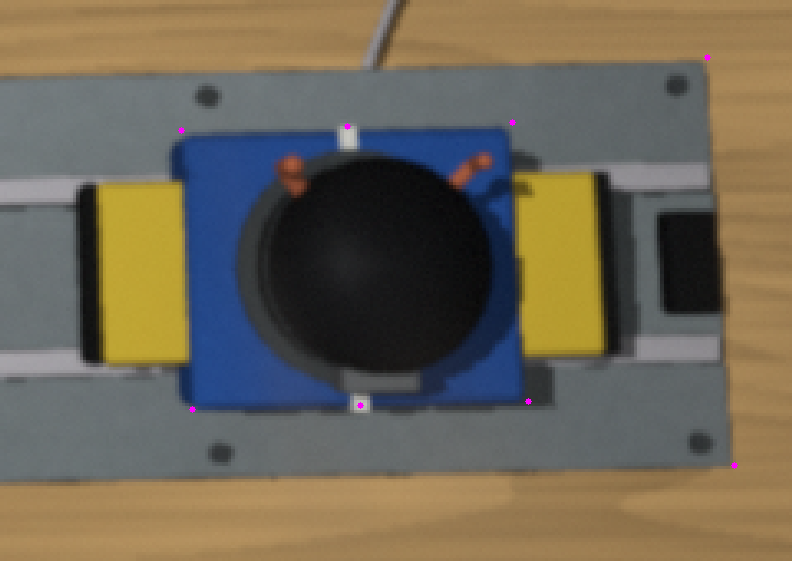

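The projected points fit: line, housing corners and bed end coincide to about 2 mm. I'll shift the origin 2.5 mm in x and work out the approach.

```bash
python3 - <<'E'
import json
r=json.load(open("rail.json"));r["o"][0]-=.0025;json.dump(r,open("rail.json","w"))
s=open("h.py").read()
s=s.replace("sc=W+np.minimum(np.roll(B,k),np.roll(B,-k))*2","sc=np.minimum(W,160)-np.abs(B)+np.minimum(np.minimum(np.roll(B,k),np.roll(B,-k)),70)*2")
s+='''
def goal(x,y,z,turn=True):
    st=manip.sense();r=R.from_quat(st["tcp_rot"]);a=rail()[1]
    T=R.from_matrix(np.array([[-np.sin(a),np.cos(a),0],[np.cos(a),np.sin(a),0],[0,0,-1]]).T)
    print("shift/.25",(r.inv().apply(toworld(x,y,z)[0]-st["ee_pos"])/.25).round(3),"turn/pi",((r.inv()*T).as_rotvec()/np.pi).round(4))
'''
open("h.py","w").write(s)
E
python3 -c "
from h import *
print(index(cv2.imread('pics/top0.png')));goal(0,-.36,.20)"
```

```text
[(-0.183, 226), (-0.1833, 299)]
shift/.25 [ 1.653 -0.399  0.02 ] turn/pi [-4.000e-04 -4.000e-04 -4.121e-01]
```

Both sides now read the carriage at -0.183, and the mark is at +0.178.

Call:
jog_arm --increments '[[[0.165,-0.04,0,0,0,-0.04,1],[0.33,-0.08,0,0,0,-0.08,1],[0.495,-0.12,0,0,0,-0.12,1],[0.65,-0.16,0,0,0,-0.16,1],[0.8,-0.2,0,0,0,-0.2,1],[0.9,-0.24,0,0,0,-0.24,1],[1,-0.28,0,0,0,-0.28,1],[1,-0.3,0,0,0,-0.32,1]]]' --newtons 10

```text
t: 0.77
ee_pos: [0.3853, -0.4056, 0.2049]
tcp_rot: [0.797, 0.604, 0.001, -0.0]
wrist_force: [-0.3, -0.1, -0.6]
gripper_width: 0.044
grasp_force: 0.0
```

```bash
python3 -c "
from h import *
print(manip.sense()['t'],manip.sense()['ee_pos']);goal(0,-.362,.20)"
```

```text
0.7667 [ 0.38527058 -0.40558126  0.20493448]
shift/.25 [0.41  0.491 0.021] turn/pi [ 0.0005 -0.0007 -0.0906]
```

Call:
jog_arm --increments '[[[0.1,0.12,0,0,0,-0.04,1],[0.2,0.24,0,0,0,-0.08,1],[0.3,0.36,0,0,0,-0.092,1],[0.39,0.46,0.03,0,0,-0.092,1],[0.42,0.495,0.15,0,0,-0.092,1],[0.42,0.495,0.3,0,0,-0.092,1],[0.42,0.495,0.43,0,0,-0.092,1],[0.42,0.495,0.5,0,0,-0.092,1]]]'

```text
t: 1.43
ee_pos: [0.5279, -0.3399, 0.0759]
tcp_rot: [0.705, 0.71, -0.0, -0.004]
wrist_force: [-0.9, 0.8, -0.0]
gripper_width: 0.0007
grasp_force: 0.0
```

```bash
python3 -c "
from h import *
im=look();cv2.imwrite('pics/t2.png',im);goal(0,-.362,.062);print(manip.sense()['gripper_width'])
cv2.imwrite('pics/s2.png',cams.read_camera('scene'))"
```

```text
t1.433 tcp rail [-0.0031 -0.3619] z0.0759 F [-0.91  0.76 -0.  ] q [(-0.183, 228), (-0.1833, 299)] mark 0.1784
shift/.25 [-0.004  0.019  0.046] turn/pi [-0.0029 -0.0024 -0.0016]
7.995971303213605e-05
```

View pics/t2.png

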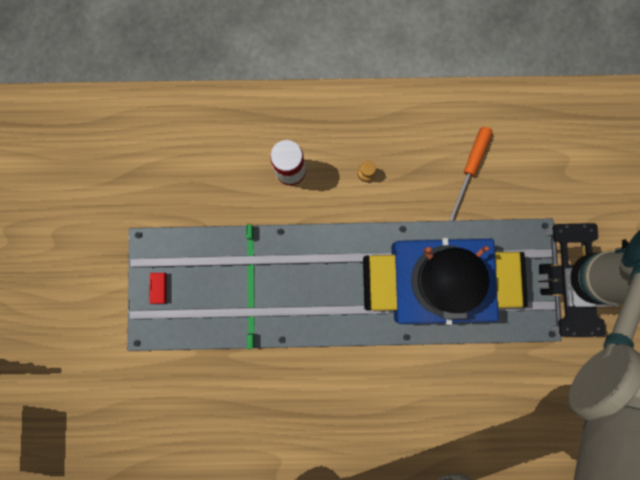

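Gripper is shut just behind the rear bumper face and square to it. I'll push at a steady ~60 mm/s.

Call:
jog_arm --increments '[[[0.02,0.005,0.02,0,0,0,1],[0.04,0.01,0.035,0,0,0,1],[0.06,0.01,0.045,0,0,0,1],[0.08,0.01,0.045,0,0,0,1],[0.1,0.01,0.045,0,0,0,1],[0.12,0.01,0.045,0,0,0,1],[0.14,0.01,0.045,0,0,0,1],[0.16,0.01,0.045,0,0,0,1]]]'

```text
t: 2.2
ee_pos: [0.5323, -0.3019, 0.0698]
tcp_rot: [0.705, 0.709, -0.0, 0.001]
wrist_force: [0.2, -0.0, 0.6]
gripper_width: 0.0004
grasp_force: 0.2
```

Call:
jog_arm --increments '[[[0.02,0,0,0,0,0,1],[0.04,0,0,0,0,0,1],[0.06,0,0,0,0,0,1],[0.08,0,0,0,0,0,1],[0.1,0,0,0,0,0,1],[0.12,0,0,0,0,0,1],[0.14,0,0,0,0,0,1],[0.16,0,0,0,0,0,1]]]'

```text
t: 2.87
ee_pos: [0.5317, -0.2617, 0.0692]
tcp_rot: [0.705, 0.709, -0.0, -0.0]
wrist_force: [0.4, -1.0, -0.2]
gripper_width: 0.0005
grasp_force: 0.2
```

```bash
python3 -c "
from h import *
look()"
```

```text
t2.867 tcp rail [ 0.0017 -0.2837] z0.0692 F [ 0.36 -1.01 -0.19] q [(-0.1436, 221), (-0.1438, 299)] mark 0.1784
```

Call:
jog_arm --increments '[[[0.02,0,0,0,0,0,1],[0.04,0,0,0,0,0,1],[0.06,0,0,0,0,0,1],[0.08,0,0,0,0,0,1],[0.1,0,0,0,0,0,1],[0.1,0,0,0,0,0,1],[0.1,0,-0.15,0,0,0,1],[0.1,0,-0.31,0,0,0,1]]]'

```text
t: 3.58
ee_pos: [0.5296, -0.2359, 0.1449]
tcp_rot: [0.705, 0.709, -0.001, -0.004]
wrist_force: [1.3, -0.7, -1.1]
gripper_width: 0.0008
grasp_force: 0.0
```

```bash
python3 -c "
from h import *
look();look();goal(0,.26,.24)"
```

```text
t3.583 tcp rail [-2.000e-04 -2.579e-01] z0.1449 F [ 1.29 -0.65 -1.1 ] q [(-0.0714, 260), (-0.0715, 299)] mark 0.1784
t3.633 tcp rail [ 0.0055 -0.2613] z0.1552 F [ 2.95 -1.43  4.18] q [(-0.0667, 258), (-0.0669, 299)] mark 0.1784
shift/.25 [ 2.084 -0.031 -0.362] turn/pi [ 0.0035  0.0022 -0.0018]
```

Call:
jog_arm --increments '[[[0.05,0,-0.15,0,0,0,1],[0.18,0,-0.25,0,0,0,1],[0.33,0,-0.32,0,0,0,1],[0.49,0,-0.32,0,0,0,1],[0.65,0,-0.32,0,0,0,1],[0.81,0,-0.32,0,0,0,1],[0.97,0,-0.32,0,0,0,1],[1,0,-0.32,0,0,0,1]]]'

```text
t: 4.35
ee_pos: [0.5292, 0.0184, 0.2266]
tcp_rot: [0.703, 0.711, 0.001, -0.001]
wrist_force: [0.3, -0.3, -1.1]
gripper_width: 0.0004
grasp_force: 0.0
```

Call:
jog_arm --increments '[[[0.16,0,0,0,0,0,1],[0.32,0,0,0,0,0,1],[0.48,0,0,0,0,0,1],[0.64,0,0,0,0,0,1],[0.8,0,0,0,0,0,1],[0.96,0,0,0,0,0,1],[1,0,0,0,0,0,1]]]'

```text
t: 4.93
ee_pos: [0.5284, 0.2678, 0.226]
tcp_rot: [0.704, 0.711, 0.001, -0.001]
wrist_force: [-0.6, -0.2, -0.0]
gripper_width: 0.0002
grasp_force: 0.0
```

```bash
python3 -c "
from h import *
look();goal(0,.29,.068)"
```

```text
t4.933 tcp rail [0.0045 0.2458] z0.2260 F [-0.56 -0.2  -0.03] q [(0.0424, 216), (0.0421, 299)] mark 0.1784
shift/.25 [ 0.179 -0.018  0.632] turn/pi [-0.0001 -0.0006 -0.0004]
```

Call:
jog_arm --increments '[[[0.1,-0.015,0.08,0,0,0,1],[0.18,-0.015,0.22,0,0,0,1],[0.18,-0.015,0.38,0,0,0,1],[0.18,-0.015,0.52,0,0,0,1],[0.18,-0.015,0.61,0,0,0,1],[0.18,-0.015,0.64,0,0,0,1]]]'

```text
t: 5.48
ee_pos: [0.522, 0.3045, 0.0622]
tcp_rot: [0.705, 0.709, -0.004, -0.001]
wrist_force: [-0.9, -0.1, 0.2]
gripper_width: 0.0005
grasp_force: 0.0
```

```bash
cat > sim.py <<'E'
import numpy as np,sys
from scipy.integrate import solve_ivp
# q,v at t=0 ; finger contact plane p(t) in rail coords (from piecewise rows) ; returns release state
def run(q,v,p,m,T,c=.8,k=30):
    f=lambda t,y:[y[1],(-(max(0,k*(y[0]+.145-p(t))+c*(y[1]-(p(t+.01)-p(t-.01))/.02)) if y[0]+.145>p(t) else 0)-.6*y[1]-.01*np.tanh(y[1]/.0005))/m]
    return solve_ivp(f,(0,T),[q,v],max_step=.01,dense_output=True).sol
E
python3 -c "
from h import *
im=look();cv2.imwrite('pics/t3.png',im);look();goal(0,.29,.068)"
```

```text
t5.483 tcp rail [-0.0015  0.2826] z0.0622 F [-0.92 -0.08  0.18] q [(0.0806, 182), (0.0808, 299)] mark 0.1784
t5.533 tcp rail [-0.0008  0.2829] z0.0629 F [-0.36 -0.68 -0.86] q [(0.084, 179), (0.0842, 298)] mark 0.1784
shift/.25 [ 0.025 -0.003 -0.011] turn/pi [-0.001   0.0007 -0.0022]
```

View pics/t3.png

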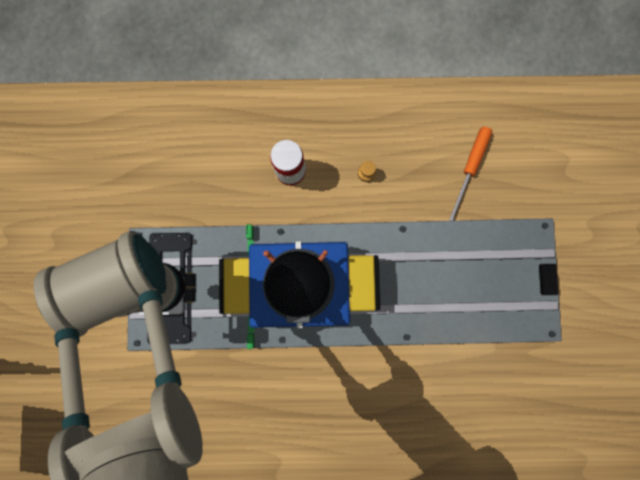

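```bash
cat > plan.py <<'E'
from sim import *
from scipy.optimize import fsolve
def fin(x,m,q0=.0875,v0=.067,full=False):
    P,u=x  # plane at P until contact, moves from contact on at u
    tc=None
    free=run(q0,v0,lambda t:9,m,3);tt=np.linspace(0,3,3001);tc=tt[np.argmax(free(tt)[0]+.145>P)]
    p=lambda t:P+u*max(0,t-tc)
    s=run(q0,v0,p,m,tc+2.5);t=np.linspace(tc+.3,tc+2.5,2201);y=s(t);comp=y[0]+.145-np.array([p(a) for a in t])
    i=np.argmax(comp<=0.0003)
    return (y[0,i],y[1,i],t[i],tc,max(comp)) if full else [(y[0,i]-.1775)*10,y[1,i]-.001]
for m in(3.9,4.5,5):
    x=fsolve(fin,[.287,.03],args=(m,),epsfcn=1e-4,xtol=1e-4);print(m,x.round(4),np.round(fin(x,m,full=True),4))
    print("  with .288,.027:",np.round(fin([.288,.027],m,full=True),4))
E
python3 plan.py
```

```text
3.9 [0.2953 0.0254] [1.775e-01 1.000e-03 2.094e+00 1.036e+00 8.900e-03]
  with .288,.027: [0.1718 0.0027 1.96   0.904  0.0088]
4.5 [0.2918 0.0266] [1.775e-01 1.000e-03 2.103e+00 9.580e-01 1.000e-02]
  with .288,.027: [1.742e-01 1.200e-03 2.037e+00 8.930e-01 1.010e-02]
5 [0.289  0.0274] [1.775e-01 1.000e-03 2.115e+00 9.030e-01 1.090e-02]
  with .288,.027: [1.760e-01 2.000e-04 2.098e+00 8.860e-01 1.110e-02]
```

Call:
jog_arm --increments '[[[0.01,0,-0.01,0,0,0,1],[0.03,0,-0.01,0,0,0,1],[0.05,0,-0.01,0,0,0,1],[0.06,0,-0.01,0,0,0,1],[0.07,0,-0.01,0,0,0,1],[0.07,0,-0.01,0,0,0,1],[0.07,0,-0.01,0,0,0,1]]]'

```text
t: 6.17
ee_pos: [0.5245, 0.3255, 0.0694]
tcp_rot: [0.705, 0.709, 0.0, 0.0]
wrist_force: [0.1, 0.3, -0.2]
gripper_width: 0.0007
grasp_force: 0.0
```

```bash
python3 -c "
from h import *
look();look()"
```

```text
t6.167 tcp rail [0.0013 0.3035] z0.0694 F [ 0.1   0.35 -0.19] q [(0.1239, 172), (0.1238, 299)] mark 0.1784
t6.217 tcp rail [0.0012 0.3033] z0.0693 F [ 0.01  0.36 -0.41] q [(0.1267, 174), (0.1268, 299)] mark 0.1784
```

```bash
cat >> plan.py <<'E'
print("now");a=dict(q0=.1297,v0=.0587)
for m in(3.9,4.5,5):
    x=fsolve(lambda x:fin(x,m,**a),[.295,.027],epsfcn=1e-4,xtol=1e-4);print(m,x.round(4),np.round(fin(x,m,full=True,**a),4))
    for u in(.022,.024,.026):print("  .2953",u,np.round(fin([.2953,u],m,full=True,**a),4))
E
python3 plan.py | sed -n '/now/,$p'
```

```text
now
3.9 [0.2953 0.0254] [1.775e-01 1.000e-03 1.424e+00 3.650e-01 8.800e-03]
  .2953 0.022 [ 0.1743 -0.004   1.441   0.364   0.01  ]
  .2953 0.024 [ 1.762e-01 -9.000e-04  1.430e+00  3.640e-01  9.300e-03]
  .2953 0.026 [0.1781 0.0021 1.421  0.364  0.0086]
4.5 [0.2925 0.026 ] [1.775e-01 1.000e-03 1.455e+00 3.110e-01 9.700e-03]
  .2953 0.022 [ 0.1762 -0.0048  1.525   0.362   0.011 ]
  .2953 0.024 [ 1.783e-01 -1.500e-03  1.515e+00  3.620e-01  1.030e-02]
  .2953 0.026 [1.803e-01 1.400e-03 1.505e+00 3.620e-01 9.600e-03]
5 [0.2903 0.0264] [1.775e-01 1.000e-03 1.481e+00 2.710e-01 1.040e-02]
  .2953 0.022 [ 0.1776 -0.0054  1.59    0.361   0.0119]
  .2953 0.024 [ 0.1799 -0.002   1.581   0.361   0.0111]
  .2953 0.026 [1.820e-01 9.000e-04 1.571e+00 3.610e-01 1.030e-02]
```

Call:
jog_arm --increments '[[[0,0,0,0,0,0,1],[0,0,0,0,0,0,1],[0,0,0,0,0,0,1],[0,0,0,0,0,0,1],[0.008,0,0,0,0,0,1],[0.017,0,0,0,0,0,1],[0.025,0,0,0,0,0,1],[0.033,0,0,0,0,0,1]]]'

```text
t: 6.93
ee_pos: [0.5245, 0.3338, 0.0692]
tcp_rot: [0.705, 0.709, 0.0, -0.0]
wrist_force: [-0.6, 0.6, -0.4]
gripper_width: 0.0009
grasp_force: 0.1
```

```bash
python3 -c "
from h import *
look();look()"
```

```text
t6.933 tcp rail [0.0014 0.3118] z0.0692 F [-0.64  0.61 -0.4 ] q [(0.1636, 183), (0.1635, 299)] mark 0.1784
t6.983 tcp rail [0.0014 0.3122] z0.0692 F [-0.38  0.79  0.74] q [(0.1656, 184), (0.1654, 299)] mark 0.1784
```

```bash
cat > p2.py <<'E'
from sim import *
for m in(3.9,4.4):
  for d in(0,.002,.004):
    for u in(.012,.018,.024):
      p=lambda t:.3043+d*min(1,max(0,t-.05)/.1)+u*max(0,t-.05)
      s=run(.1673,.0338,p,m,2);t=np.linspace(.1,2,1901);y=s(t);c=y[0]+.145-np.array([p(a) for a in t])
      i=np.argmax(c<=0.0002);print(m,d,u,"release q,v,t",y[:,i].round(4),t[i].round(2))
E
python3 p2.py
```

```text
3.9 0 0.012 release q,v,t [ 0.1688 -0.0163] 0.82
3.9 0 0.018 release q,v,t [ 0.1722 -0.0085] 0.76
3.9 0 0.024 release q,v,t [ 0.1745 -0.0019] 0.68
3.9 0.002 0.012 release q,v,t [ 0.1711 -0.012 ] 0.85
3.9 0.002 0.018 release q,v,t [ 0.1745 -0.004 ] 0.77
3.9 0.002 0.024 release q,v,t [0.1765 0.0023] 0.68
3.9 0.004 0.012 release q,v,t [ 0.1736 -0.008 ] 0.89
3.9 0.004 0.018 release q,v,t [ 0.1768 -0.0002] 0.79
3.9 0.004 0.024 release q,v,t [0.1786 0.0073] 0.68
4.4 0 0.012 release q,v,t [ 0.1695 -0.0155] 0.89
4.4 0 0.018 release q,v,t [ 0.1732 -0.0075] 0.81
4.4 0 0.024 release q,v,t [ 0.1756 -0.0009] 0.72
4.4 0.002 0.012 release q,v,t [ 0.1719 -0.0116] 0.92
4.4 0.002 0.018 release q,v,t [ 0.1755 -0.0034] 0.83
4.4 0.002 0.024 release q,v,t [0.1777 0.0032] 0.73
4.4 0.004 0.012 release q,v,t [ 0.1744 -0.0079] 0.96
4.4 0.004 0.018 release q,v,t [ 0.178 -0.   ] 0.85
4.4 0.004 0.024 release q,v,t [0.1799 0.0079] 0.73
```

Call:
jog_arm --increments '[[[0.018,0,0,0,0,0,1],[0.028,0,0,0,0,0,1],[0.034,0,0,0,0,0,1],[0.04,0,0,0,0,0,1],[0.046,0,0,0,0,0,1],[0.053,0,0,0,0,0,1]]]'

```text
t: 7.53
ee_pos: [0.5244, 0.3468, 0.0692]
tcp_rot: [0.705, 0.709, -0.0, 0.0]
wrist_force: [0.1, -0.4, -0.2]
gripper_width: 0.0008
grasp_force: 0.1
```

```bash
python3 -c "
from h import *
look()"
```

```text
t7.533 tcp rail [0.0014 0.3248] z0.0692 F [ 0.11 -0.42 -0.18] q [(0.1738, 176), (0.174, 299)] mark 0.1784
```

Call:
jog_arm --increments '[[[0.02,0,0,0,0,0,1],[0.05,0,0,0,0,0,1],[0.08,0,0,0,0,0,1]]]'

```text
t: 7.83
ee_pos: [0.5244, 0.3673, 0.0693]
tcp_rot: [0.705, 0.709, 0.0, 0.0]
wrist_force: [-0.3, 0.2, -0.5]
gripper_width: 0.0007
grasp_force: 0.0
```

```bash
python3 -c "
from h import *
look();look();look();look()"
```

```text
t7.833 tcp rail [0.0017 0.3453] z0.0693 F [-0.31  0.21 -0.51] q [(0.1737, 170), (0.1736, 299)] mark 0.1784
t7.883 tcp rail [0.0019 0.3471] z0.0693 F [-0.12  1.47  1.32] q [(0.1737, 171), (0.1735, 299)] mark 0.1784
t7.933 tcp rail [0.0017 0.3463] z0.0692 F [ 0.    0.14 -0.26] q [(0.1737, 172), (0.1735, 299)] mark 0.1784
t7.983 tcp rail [0.0016 0.3455] z0.0691 F [-0.09 -0.01 -0.81] q [(0.1736, 170), (0.1735, 299)] mark 0.1784
```

The carriage is standing free at 0.1736, about 4.5 mm short of the mark. I'll go back over to the rear for a very gentle nudge.

Call:
jog_arm --increments '[[[0.02,0,-0.14,0,0,0,1],[0.02,0,-0.3,0,0,0,1],[0.0,0,-0.46,0,0,0,1],[-0.1,0,-0.6,0,0,0,1],[-0.25,0,-0.65,0,0,0,1],[-0.41,0,-0.65,0,0,0,1],[-0.57,0,-0.65,0,0,0,1],[-0.73,0,-0.65,0,0,0,1]]]'

```text
t: 8.7
ee_pos: [0.525, 0.1825, 0.2324]
tcp_rot: [0.705, 0.71, 0.0, 0.001]
wrist_force: [0.6, -0.5, 0.9]
gripper_width: 0.0
grasp_force: 0.0
```

Call:
jog_arm --increments '[[[-0.15,0,0,0,0,0,1],[-0.31,0,0,0,0,0,1],[-0.47,0,0,0,0,0,1],[-0.6,0,0,0,0,0,1],[-0.66,0,0.02,0,0,0,1],[-0.66,0,0.15,0,0,0,1],[-0.66,0,0.3,0,0,0,1],[-0.66,0,0.42,0,0,0,1]]]'

```text
t: 9.37
ee_pos: [0.5257, 0.0183, 0.1254]
tcp_rot: [0.706, 0.709, -0.0, 0.0]
wrist_force: [0.8, 0.7, -0.9]
gripper_width: 0.0005
grasp_force: 0.0
```

```bash
python3 -c "
from h import *
look();goal(0,.0086,.068)"
```

```text
t9.367 tcp rail [-0.0011 -0.0037] z0.1254 F [ 0.77  0.7  -0.94] q [(0.1736, 286), (0.1735, 299)] mark 0.1784
shift/.25 [0.046 0.025 0.206] turn/pi [-0.0038 -0.0003 -0.0022]
```

Call:
jog_arm --increments '[[[0.02,0.01,0.1,0,0,0,1],[0.04,0.02,0.18,0,0,0,1],[0.05,0.02,0.2,0,0,0,1],[0.06,0.02,0.2,0,0,0,1],[0.07,0.02,0.2,0,0,0,1],[0.07,0.02,0.2,0,0,0,1]]]'

```text
t: 9.92
ee_pos: [0.5323, 0.0371, 0.0783]
tcp_rot: [0.705, 0.709, 0.001, 0.001]
wrist_force: [0.5, -0.4, 0.2]
gripper_width: 0.0003
grasp_force: 0.0
```

Run:
```python
from h import *
look();look()
from scipy.integrate import solve_ivp
for m in(3.9,4.5):
  for u in(.002,.003,.004,.005):
    p=lambda t:u*t
    def f(t,y):
        c=p(t)-y[0];F=max(0,30*c+.8*(u-y[1])) if c>0 else 0
        return [y[1],(F-.6*y[1]-.01*np.tanh(y[1]/.0002))/m]
    s=solve_ivp(f,(0,1.6),[0,0],max_step=.01);c=p(s.t)-s.y[0];i=np.argmax((c<=0)&(s.t>.3))
    g=solve_ivp(lambda t,y:[y[1],(-.6*y[1]-.01*np.tanh(y[1]/.0002))/m],(0,8),s.y[:,i],max_step=.02)
    print(m,u,"release",s.t[i].round(2),s.y[:,i].round(4),"final",g.y[0,-1].round(4))
```

```text
t9.917 tcp rail [0.0058 0.015 ] z0.0783 F [ 0.53 -0.39  0.21] q [(0.1736, 287), (0.1735, 299)] mark 0.1784
t9.967 tcp rail [0.0058 0.0148] z0.0783 F [ 0.14  0.25 -0.18] q [(0.1736, 287), (0.1735, 299)] mark 0.1784
3.9 0.002 release 0.0 [0. 0.] final 0.0
3.9 0.003 release 1.46 [0.0044 0.0048] final 0.0082
3.9 0.004 release 1.39 [0.0056 0.0067] final 0.0125
3.9 0.005 release 1.35 [0.0068 0.0085] final 0.0175
4.5 0.002 release 0.0 [0. 0.] final 0.0
4.5 0.003 release 1.54 [0.0046 0.0049] final 0.0092
4.5 0.004 release 1.47 [0.0059 0.0068] final 0.0142
4.5 0.005 release 1.43 [0.0072 0.0087] final 0.0199
```

Call:
jog_arm --increments '[[[0.008,-0.01,0.02,0,0,0,1],[0.016,-0.02,0.03,0,0,0,1],[0.017,-0.02,0.03,0,0,0,1],[0.018,-0.02,0.03,0,0,0,1],[0.019,-0.02,0.03,0,0,0,1],[0.02,-0.02,0.03,0,0,0,1],[0.021,-0.02,0.03,0,0,0,1],[0.022,-0.02,0.03,0,0,0,1]]]'

```text
t: 10.68
ee_pos: [0.5264, 0.0422, 0.0692]
tcp_rot: [0.705, 0.709, 0.0, 0.0]
wrist_force: [-0.4, 0.4, 1.2]
gripper_width: 0.0003
grasp_force: 0.0
```

```bash
python3 -c "
from h import *
look()"
```

```text
t10.683 tcp rail [-0.0002  0.0202] z0.0692 F [-0.41  0.45  1.24] q [(0.1737, 286), (0.1736, 299)] mark 0.1784
```

Call:
jog_arm --increments '[[[0.001,0,0,0,0,0,1],[0.002,0,0,0,0,0,1],[0.003,0,0,0,0,0,1],[0.004,0,0,0,0,0,1],[0.005,0,0,0,0,0,1],[0.006,0,0,0,0,0,1]]]'

```text
t: 11.23
ee_pos: [0.5262, 0.0438, 0.0692]
tcp_rot: [0.705, 0.709, -0.0, 0.0]
wrist_force: [-0.5, 0.1, 0.1]
gripper_width: 0.0005
grasp_force: 0.0
```

```bash
python3 -c "
from h import *
look()"
```

```text
t11.233 tcp rail [-0.0003  0.0218] z0.0692 F [-0.49  0.14  0.07] q [(0.1745, 281), (0.1744, 299)] mark 0.1784
```

Call:
jog_arm --increments '[[[0.001,0,0,0,0,0,1],[0.002,0,0,0,0,0,1],[0.003,0,0,0,0,0,1]]]'

```text
t: 11.53
ee_pos: [0.5262, 0.0445, 0.0692]
tcp_rot: [0.705, 0.709, -0.0, 0.0]
wrist_force: [0.3, -0.3, 0.7]
gripper_width: 0.0005
grasp_force: 0.0
```

```bash
python3 -c "
from h import *
look()"
```

```text
t11.533 tcp rail [-0.0003  0.0225] z0.0692 F [ 0.3  -0.26  0.67] q [(0.1757, 279), (0.1758, 298)] mark 0.1784
```

Call:
jog_arm --increments '[[[-0.03,0,0,0,0,0,1],[-0.08,0,0,0,0,0,1],[-0.12,0,0,0,0,0,1],[-0.12,0,0,0,0,0,1],[-0.12,0,0,0,0,0,1],[-0.12,0,0,0,0,0,1]]]'

```text
t: 12.08
ee_pos: [0.5263, 0.0141, 0.0692]
tcp_rot: [0.705, 0.709, 0.0, -0.0]
wrist_force: [0.5, -0.1, 0.4]
gripper_width: 0.0009
grasp_force: 0.0
```

```bash
python3 -c "
from h import *
look()
for i in range(5):cams.read_camera('top')
look()"
```

```text
t12.083 tcp rail [-0.0005 -0.0079] z0.0692 F [ 0.52 -0.11  0.43] q [(0.1783, 272), (0.1781, 299)] mark 0.1784
t12.383 tcp rail [-0.0005 -0.0073] z0.0692 F [-0.24  0.16  0.15] q [(0.1794, 271), (0.1789, 299)] mark 0.1784
```

```bash
python3 -c "
from h import *
for k in range(3):
    for i in range(7):cams.read_camera('top')
    im=look()
cv2.imwrite('pics/t4.png',im)"
```

```text
t12.783 tcp rail [-0.0004 -0.0075] z0.0692 F [ 0.46 -0.07  0.55] q [(0.1799, 272), (0.1798, 299)] mark 0.1784
t13.183 tcp rail [-0.0005 -0.0075] z0.0692 F [0.95 0.15 0.45] q [(0.1802, 273), (0.1802, 299)] mark 0.1784
t13.583 tcp rail [-0.0005 -0.0075] z0.0692 F [0.12 0.07 0.48] q [(0.1802, 273), (0.1801, 299)] mark 0.1784
```

Run:
```python
from h import *
sc=cams.read_camera("scene");cv2.imwrite("pics/s4.png",sc)
tp=cv2.imread("pics/t4.png")
def draw(im,n,r,f):
    c0,r0,c1,r1=r;b=cv2.resize(im[r0:r1,c0:c1],None,fx=f,fy=f,interpolation=cv2.INTER_CUBIC)
    for x,y,z,col in[(s*.075,.1802,.1,(255,0,255)) for s in(-1,1)]+[(s*(.105+e),.1784+d,.034,(0,0,255)) for s in(-1,1) for e in(-.014,.014) for d in(-.006,.006)]:
        p=(proj(n,toworld(x,y,z))[0]-[c0,r0]+.5)*f;cv2.circle(b,tuple(int(v) for v in p),2,col,-1)
    return b
a=draw(tp,"top",(190,215,310,365),4);v,u=np.nonzero(cv2.inRange(cv2.cvtColor(sc,cv2.COLOR_BGR2HSV),(45,120,50),(80,255,255)))
k=(u>250)&(v>200);c=(max(u[k].min()-20,0),max(v[k].min()-90,0),u[k].max()+40,v[k].max()+20);f=min(4,300/(c[2]-c[0]))
b=draw(sc,"scene",c,f);h=max(a.shape[0],b.shape[0])
pad=lambda i:cv2.copyMakeBorder(i,0,h-i.shape[0],0,0,cv2.BORDER_CONSTANT)
o=np.hstack([pad(a),pad(b)]);print(o.shape);cv2.imwrite("pics/c4.png",o[:600,:800])
```

```text
(600, 780, 3)
```

View pics/c4.png

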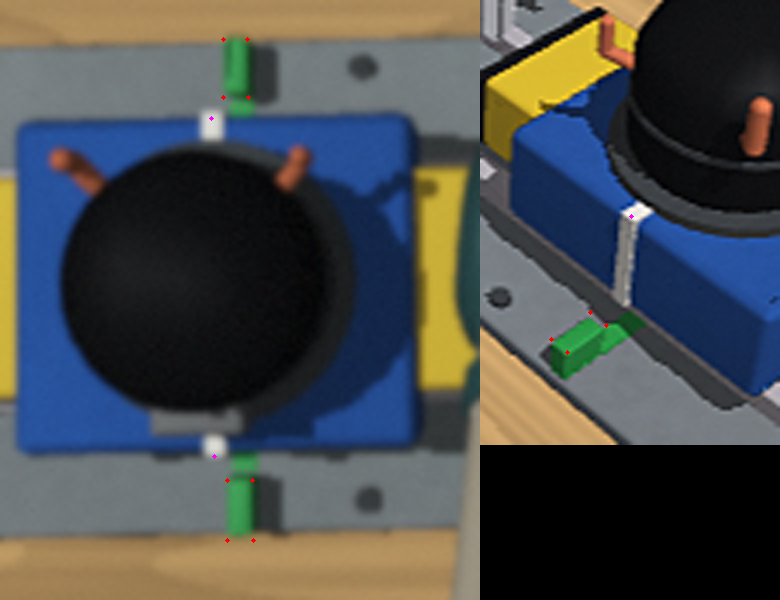

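The white line sits about 2 mm past the mark's centre, which is about the calibration error. The carriage read the same position over the last 0.4 s and the fingers are well clear, so I'm handing in.

```bash
python3 -c "
from h import *
look();print(job.hand_in())"
```

```text
t13.683 tcp rail [-0.0005 -0.0075] z0.0692 F [ 0.59  0.44 -0.04] q [(0.1802, 273), (0.1801, 299)] mark 0.1784
the job is handed in; nothing more can be done
None
```

The job is handed in at 13.7 s: I sent the carriage off at about 9–10 cm/s and braked it on the front bumper 5 mm short, then a gentle rear nudge left it at rest and free with its white line about 2 mm past the green mark, clear of the red stop.

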